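# Fit the large-tube plate on the shaker

### The job

Fit the aluminium plate with the four large tube holes onto the tube shaker: swing the shaker's latch fully out of the way, lower the plate over both locating dowels until it sits flat on the deck, without dropping it, then swing the latch fully back over the plate's edge. Leave the plate with the many small holes, the tube rack, the bottle and the timer where they are.

Things in the scene. Friction and masses are not known exactly. Their poses are not given: they have to be found in the camera images.
- plate_grip (a point): Centre of the handle of the loose aluminium plate with four large tube holes (23-24 mm). The plate is 130 mm along its x, 85 mm along its y, 18 mm thick, and weighs 0.3 to 0.6 kg; the point lies above its middle, 44 mm above its underside. The handle is a black bar, 60 mm along x, 12 mm wide along y and 18 mm tall, its top 53 mm above the underside; the 17 mm below it, between its two end legs, is open. Its axes are the plate's: z up.
- hole_big (a point): Centre of the plate's larger dowel hole (12 mm, through) at the plate's underside; 52 mm towards -x and 26 mm towards +y of the plate's middle. Axes as the plate's.
- hole_small (a point): Centre of the plate's smaller dowel hole (9 mm, through) at the plate's underside; 52 mm towards +x and 26 mm towards -y of the plate's middle. Axes as the plate's.
- dowel_big (a point): Foot of the shaker's larger dowel, on the flat deck 60 mm above the bench. 10 mm thick, 20 mm tall, its upper 7 mm tapering to 4 mm thick. The larger dowel hole goes over it. Axes are the shaker's: x away from the robot along its long side, y to the left, z up; the shaker is fixed, turned by up to 0.25 rad, and its white housing is 245 x 180 mm.
- dowel_small (a point): Foot of the shaker's smaller dowel, on the same deck, 104 mm towards +x and 52 mm towards -y of the larger one (shaker's axes). 7 mm thick, 20 mm tall, its upper 7 mm tapering to 1 mm thick. The smaller dowel hole goes over it. The fitted plate's axes are those of the shaker; the plate starts turned less than 0.75 rad from them.
- latch (a joint): Angle of the shaker's swing latch, rad: 0 = fully closed (stop), the arm lying over the far left corner of the plate's seat and pointing to the shaker's -y; growing counter-clockwise seen from above, about 1.57 = pointing away from the robot (shaker's +x), clear of the seat; 1.75 = stop. It starts more or less closed and stays where it is left (about 1.3 N at the pin moves it).
- latch_pin (a point): On the axis of the upright steel pin at the end of the latch's arm, by which it is pushed: 15 mm thick, standing from the arm's top up to 14 mm above this point; this point is 110 mm above the bench. It moves on a circle of 48 mm radius about the pivot. The arm is 15 mm wide and 8 mm thick, its underside 80 mm above the bench, 2 mm above a fitted plate.
- latch_pivot (a point): On the latch's vertical hinge axis, at the height of latch_pin; 97 mm towards +x and 39 mm towards +y of the larger dowel (shaker's axes). The hinge post stands beside the seat, 20 mm thick up to the arm; the screw head on the arm tops out at 94 mm above the bench.
- spare_grip (a point): Centre of the handle of the other plate, with sixteen small tube holes (10-11 mm), same outside size and handle; it stays where it lies. The two plates lie one to the left and one to the right of the shaker, either way about.
- rack: Green tube rack, 70 x 160 x 45 mm with caps to 57 mm, loose; origin under its centre. Not to be disturbed.
- reagent: Amber bottle, 60 mm thick, 120 mm tall, loose; origin under its centre. Not to be disturbed.
- timer: Flat white bench timer, 60 x 90 x 16 mm, loose; origin under its centre. Not to be disturbed.
- plate4: The four-hole plate itself; origin at the centre of its underside, axes as plate_grip.

How it is judged:
On the way, in this order (a step that is already met when the one before it is completed fails the run):
1. the latch is swung clear of the seat (at least 1.2 rad open) (value of joint latch above 1.2 rad), for 0.1 s.
2. with the latch still open, the four-hole plate sits flat on the deck over both dowels (distance between hole_big and dowel_big below 0.003 m and distance between hole_small and dowel_small below 0.003 m and value of joint latch above 0.6 rad), for 0.2 s.
At the end, for the whole second after the job is handed in: The four-hole plate rests released and still over both dowels, each dowel hole's underside centre within 3 mm of its dowel's foot, and the latch is closed over it (below 0.15 rad) (distance between hole_big and dowel_big below 0.003 m and distance between hole_small and dowel_small below 0.003 m and value of joint latch below 0.15 rad and linear speed of plate4 below 0.02 m/s and contact force between the fingers and plate4 below 0.1 N); the robot touches nothing.
It fails at once if the sixteen-hole plate is moved more than 20 mm (distance of spare_grip from where it was at the start of the episode above 0.02 m).
It fails at once if the rack, the bottle or the timer is moved more than 20 mm or tipped (distance of any of rack, reagent, timer from where it was at the start of the episode above 0.02 m or angle between any of rack, reagent, timer's own z axis and vertical above 0.5 rad).
It fails at once if the four-hole plate is dropped (moves faster than 0.6 m/s while no finger holds it) ((linear speed of plate4 above 0.6 m/s and contact force between the fingers and plate4 below 0.1 N)).
It also fails if it takes over 72 s, if anything falls off the work surface, if the arm or the gripper's body presses on something with over 40 N, if the wrist force passes 120 N, or if a joint passes its speed limit or range.

### The arm

A 7-joint arm with a two-finger parallel gripper is mounted at the origin on the work surface. World frame = base frame: x ahead of the robot, y to its left, z up, the work surface at z = 0. Lengths are in m, angles in rad, forces in N, time in s.
With the tool pointing down it reaches from about 0.4 to 0.85 m from the base axis. Payload 6.9 kg.
Tool frame: the origin (TCP) lies midway between the tips of the shut fingers; the grasp point (between the pads) lies behind it (ctrl.pinch_z is the z of the grasp point in the tool frame, in m); z points along the fingers, y is the direction in which the jaws open and shut (so a half turn about z gives the same grasp; the last joint's range is limited). The gripper opens to 85 mm and grips with 20 to 120 N. Pads are 22 mm wide; open, the fingers measure 114 mm over their backs; the gripper's body (76 mm by 85 mm) begins 54 mm behind the grasp point. The pads swing forward as they close: fully open they stand 13 mm farther back than shut.
Start: joints at [1.278, 0.507, -0.238, 1.5, 0.126, 1.149, -0.155], TCP at [0.243, -0.576, 0.231] pointing down, gripper open.
Joint ranges: [-3.08, 3.08], [-0.24, 2.05], [-1.43, 1.35], [0, 2.5], [-1.52, 4.66], [0.17, 1.96], [-2.89, 2.89]. Speed limits (rad/s): [2.39, 2.39, 3.14, 3.14, 3.14, 3.14, 3.14].

### API

Orientations are given as a unit quaternion [w, x, y, z].
In Python, from station import ctrl, get_state, vision, ticket, models gives the robot as it stands. Calls block until the motion is done:
- ctrl.movep(position, orientation): joint-space move of the TCP to a pose.
- ctrl.movel(position, frame=None, max_speed=0.15): straight line of the TCP; frame=None keeps the orientation; max_speed is the mean speed in m/s.
- ctrl.set_joints(angles): joint-space move.
- ctrl.ungrasp() and ctrl.close_gripper(force=None): open the fingers fully, or close them until they stop; force is the grip in N (None keeps the last).
- ctrl.pause(seconds).
- ctrl.ik(position, orientation): joint angles nearest the present ones, or None.
- get_state(): the state.
- vision.grab_frame(name): name is "side" or "top"; returns (picture, depth): 400x640x3 uint8, blue, green, red; 400x640 float32, m along the optical axis (not along the pixel's ray), 0 where there is no reading.
- vision.camera_info(name): a dict with "mtx" (3x3 intrinsics, pixels), "R" (3x3) and "t" (3): a world point X has camera coordinates R X + t. Camera axes: x right, y down, z forward; pixel columns grow to the right and rows downward; lengths in m; the calibration is good to about 2 mm. A picture is of the moment at which its call begins. camera_info takes no time and is no camera call.
A pose or a line that the arm cannot do raises ctrl.Unreachable and nothing moves.
- ticket.close_job(): hands the job in, once; it reports no verdict.
Trained networks look in the newest picture that a camera, given by its name, has taken for a name from the list of things; names that differ only in an ending like _2 or _b are one class to them, and where a whole thing is asked for, a point or a joint stands for the part that bears it (a point fixed in the world has none). Each returns a list of dicts, best first, with "p" (0 to 1); they miss things now and then, are a little off and sometimes report something else, mostly with a low value. They report only what shows in the picture. A call takes as long as a camera call.
- models.recognise(camera, target): "point" ([column, row] in pixels, amid what is visible of it).
- models.masks_of(camera, target): "mask" (400x640 bool, what is visible of it) and "point" ([column, row] in pixels, amid what is visible of it).
The state is a dict: "time": time; "qpos": joint angles; "qd": joint speeds; "tau": joint torques, N m; "tcp_pos": TCP position; "eef_rot": TCP orientation; "contact_force": force on the tool from outside, world axes, zero at the start; "wrist_torque": the same for the moment, N m; "width": finger opening in m.
Only numpy, scipy, OpenCV 4.12 (cv2) and the standard library are available. Lean on these libraries where they do the work, as an engineer would, in place of code of your own. Each camera call takes 0.05 s, during which the arm holds its last target.

## Working session

There is one attempt and no reset: what is moved stays moved. The work goes in short steps, each a Python script; the robot and the scene stay as the last script left them, time stands still between calls to the robot, and variables do not carry over. Pictures are saved under pics/ and viewed, and the job is handed in when it is done.

```bash
ls; mkdir -p pics; python3 - <<'E'
from station import ctrl,get_state,vision,models
import cv2,numpy as np
s=get_state();print(s['time'],s['tcp_pos'],s['eef_rot'],s['width'],ctrl.pinch_z)
for n in('top','side'):
    im,d=vision.grab_frame(n);cv2.imwrite(f'pics/{n}0.png',im);np.save(f'pics/{n}0.npy',d)
    c=vision.camera_info(n);print(n,c['mtx'].tolist(),c['R'].round(4).tolist(),c['t'])
    for t in['plate_grip','spare_grip','hole_big','hole_small','dowel_big','dowel_small','latch_pin','latch_pivot','plate4','latch']:
        try:
            r=models.recognise(n,t);print(t,[(np.round(x['point']).tolist(),round(x['p'],2)) for x in r[:3]])
        except Exception as e:print(t,repr(e))
print(get_state()['time'])
E
```

```text
pics
0.0 [ 0.2424326  -0.57550499  0.23043565] [-8.75295862e-04  9.80181786e-01  1.98098100e-01 -2.08044772e-04] 0.08535420630621482 -0.0187
top [[449.4110952884301, 0.0, 322.6680534829437], [0.0, 449.4110952884301, 194.2637175787785], [0.0, 0.0, 1.0]] [[0.0116, -0.9999, 0.0035], [-0.997, -0.0118, -0.0762], [0.0763, -0.0026, -0.9971]] [-0.02231845  0.60425799  1.18657156]
plate_grip [([410.0, 254.0], 0.95)]
spare_grip [([217.0, 258.0], 0.68)]
hole_big [([414.0, 256.0], 0.62)]
hole_small [([409.0, 256.0], 0.94), ([306.0, 228.0], 0.52)]
dowel_big [([303.0, 230.0], 0.88), ([429.0, 161.0], 0.33)]
dowel_small [([304.0, 226.0], 0.98), ([428.0, 162.0], 0.53)]
latch_pin [([284.0, 207.0], 0.61)]
latch_pivot [([307.0, 229.0], 0.69)]
plate4 [([411.0, 256.0], 0.69)]
latch [([284.0, 206.0], 0.56)]
side [[465.34859719821765, 0.0, 319.978290598767], [0.0, 465.34859719821765, 195.56952063328603], [0.0, 0.0, 1.0]] [[-0.9895, -0.1433, -0.0188], [-0.0648, 0.5562, -0.8285], [0.1292, -0.8186, -0.5596]] [0.58008789 0.11670758 1.02633421]
plate_grip [([386.0, 175.0], 0.76), ([352.0, 235.0], 0.57), ([236.0, 219.0], 0.17)]
spare_grip [([385.0, 320.0], 0.58)]
hole_big [([384.0, 177.0], 0.67)]
hole_small [([381.0, 171.0], 0.75)]
dowel_big [([234.0, 219.0], 0.6), ([349.0, 233.0], 0.57)]
dowel_small [([350.0, 235.0], 0.66), ([386.0, 171.0], 0.36)]
latch_pin []
latch_pivot [([349.0, 234.0], 0.96)]
plate4 [([387.0, 173.0], 0.55), ([384.0, 320.0], 0.32)]
latch [([322.0, 216.0], 0.78)]
1.1
```

View pics/top0.png

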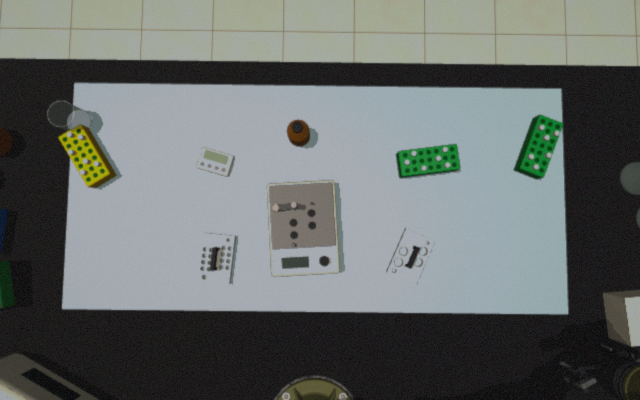

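View pics/side0.png

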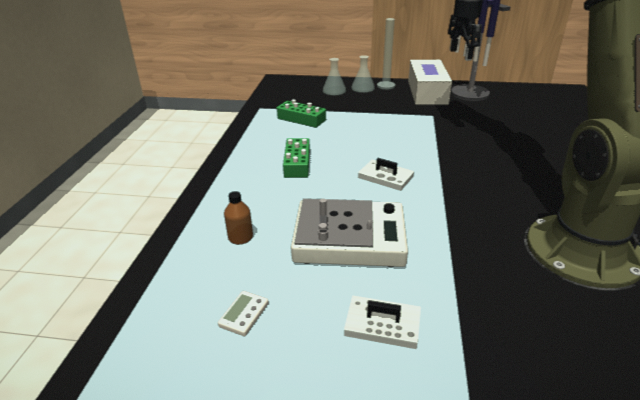

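```bash
python3 - <<'E'
import cv2
a=cv2.imread('pics/top0.png')
cv2.imwrite('pics/z1.png',cv2.resize(a[140:310,340:480],None,fx=4,fy=3.5,interpolation=2)[:600])
cv2.imwrite('pics/z2.png',cv2.resize(a[160:300,240:380],None,fx=4,fy=4,interpolation=2))
b=cv2.imread('pics/side0.png')
cv2.imwrite('pics/z3.png',cv2.resize(b[110:310,200:460],None,fx=3,fy=3,interpolation=2))
E
```

```text
(no output)
```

View pics/z2.png

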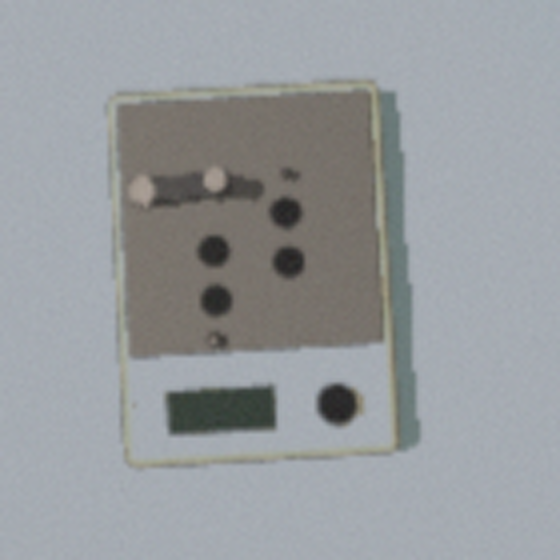

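View pics/z1.png

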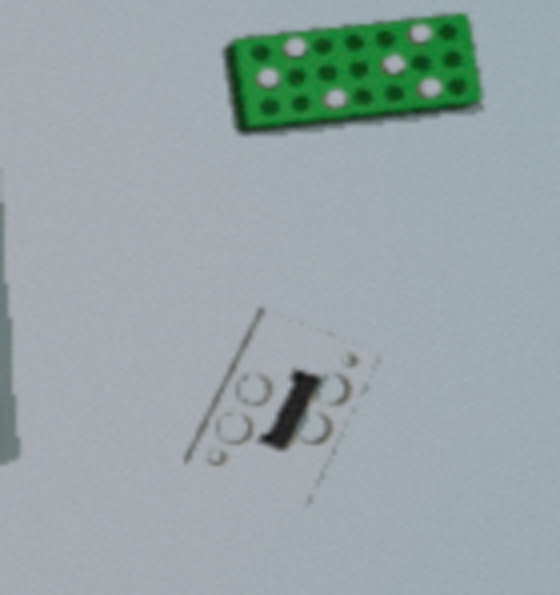

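View pics/z3.png

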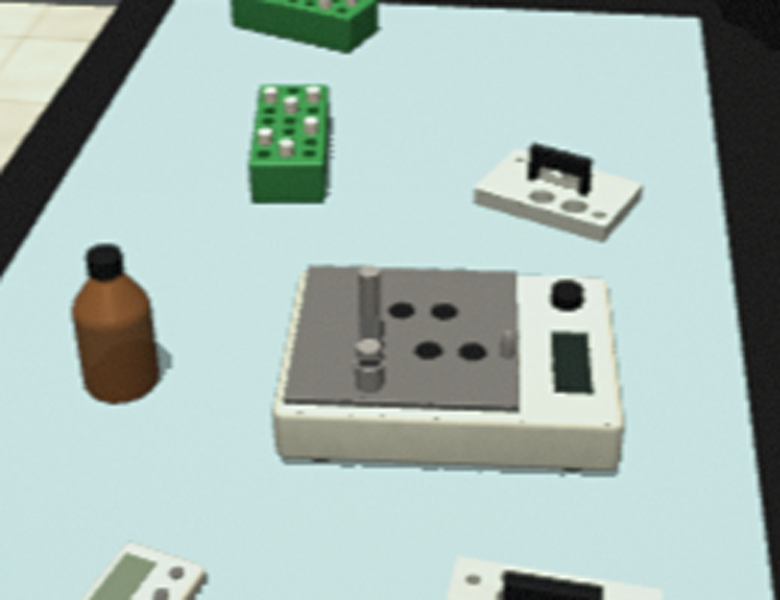

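The top view shows the four-hole plate at right (~411,256) and the spare at left (~217,258). The shaker is in the middle, with the latch closed: pivot (275,207), pin (294,205), dowels ~(294,245) and (312,204). Next I'll localise these metrically.

```bash
cat > h.py <<'E'
import numpy as np,cv2
from scipy.optimize import least_squares
from station import ctrl,get_state,vision,models
CI={n:vision.camera_info(n) for n in('top','side')}
def proj(n,X):
    c=CI[n];X=np.atleast_2d(X);p=X@c['R'].T+c['t'];p=p@c['mtx'].T;return p[:,:2]/p[:,2:]
def cloud(n,d):
    c=CI[n];v,u=np.mgrid[:400,:640];r=np.stack([u,v,np.ones_like(u)],-1).astype(float)@np.linalg.inv(c['mtx']).T
    return (r*d[...,None]-c['t'])@c['R']
def atz(n,px,z):
    c=CI[n];r=np.linalg.inv(c['mtx'])@np.array([px[0],px[1],1.]);r=c['R'].T@r;o=-c['R'].T@c['t'];return o+r*(z-o[2])/r[2]
def rz(a):return np.array([[np.cos(a),-np.sin(a)],[np.sin(a),np.cos(a)]])
def q(psi):return [0.,float(np.cos(psi/2)),float(np.sin(psi/2)),0.]
E
python3 - <<'E'
from h import *
for n in('top','side'):
    d=np.load(f'pics/{n}0.npy');P=cloud(n,d)
    z=P[...,2]
    for nm,xr,yr,zs in [('bench',(.3,.4),(-.05,.05),[(-.01,.008)]),('plate',(.3,.6),(-.4,-.1),[(.012,.025),(.04,.065)]),('shaker',(.35,.75),(-.1,.25),[(.052,.066),(.082,.095),(.096,.14)])]:
        m=(P[...,0]>xr[0])&(P[...,0]<xr[1])&(P[...,1]>yr[0])&(P[...,1]<yr[1])&(d>0)
        for a,b in zs:
            k=m&(z>a)&(z<b); 
            if k.sum()<4: print(n,nm,a,k.sum());continue
            pts=P[k];r=cv2.minAreaRect(pts[:,:2].astype(np.float32)*1000)
            print(n,nm,a,k.sum(),'zmed',np.median(z[k]).round(4),'std',z[k].std().round(4),np.round(r[0],1),np.round(r[1],1),round(r[2],1))
E
```

```text
top bench -0.01 1218 zmed 0.0013 std 0.0024 [345.    0.6] [90.5 99.3] 0.4
top plate 0.012 1167 zmed 0.0185 std 0.0023 [ 440.5 -252. ] [ 86.8 129.8] 66.1
top plate 0.04 132 zmed 0.0525 std 0.0043 [ 440.9 -251.7] [13.  59.5] 66.5
top shaker 0.052 5655 zmed 0.0593 std 0.0034 [569.9  40.8] [354.3 178.4] 4.2
top shaker 0.082 150 zmed 0.0883 std 0.0032 [612.4  77.3] [ 63.2 280.1] 84.8
top shaker 0.096 43 zmed 0.123 std 0.012 [646.7  54.8] [ 57.7 198.8] 71.9
side bench -0.01 1040 zmed -0.0004 std 0.0013 [344.8   0. ] [99.9 89.6] 90.0
side plate 0.012 665 zmed 0.0168 std 0.0019 [ 441.1 -250.8] [ 90.8 132. ] 66.0
side plate 0.04 127 zmed 0.048 std 0.0044 [ 440.3 -251.6] [18.5 59. ] 62.9
side shaker 0.052 4595 zmed 0.0585 std 0.0029 [572.8  43.7] [356.6 175.4] 4.3
side shaker 0.082 162 zmed 0.0881 std 0.0032 [654.1  77.3] [ 54.  197.7] 84.3
side shaker 0.096 93 zmed 0.1133 std 0.0089 [571.4  58.1] [13.2 18.7] 8.0
```

```bash
python3 - <<'E'
import cv2
a=cv2.imread('pics/top0.png');b=cv2.imread('pics/side0.png')
def sv(im,r0,r1,c0,c1,f,name):
    x=im[r0:r1,c0:c1].astype(float)
    x=cv2.resize(x,None,fx=f,fy=f,interpolation=cv2.INTER_CUBIC).clip(0,255).astype('uint8')
    g=cv2.createCLAHE(4,(4,4)).apply(cv2.cvtColor(x,6))
    cv2.imwrite(name,g)
sv(a,220,290,380,440,8,'pics/y1.png');sv(a,190,255,265,325,9,'pics/y2.png');sv(b,150,195,350,420,10,'pics/y3.png');sv(b,190,260,290,380,8,'pics/y4.png')
E
```

```text
(no output)
```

View pics/y1.png

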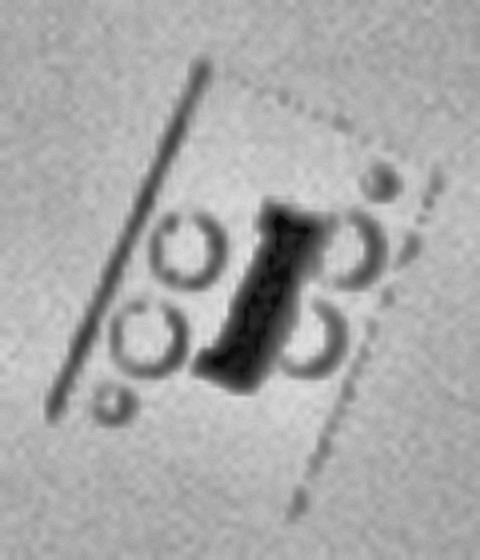

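View pics/y2.png

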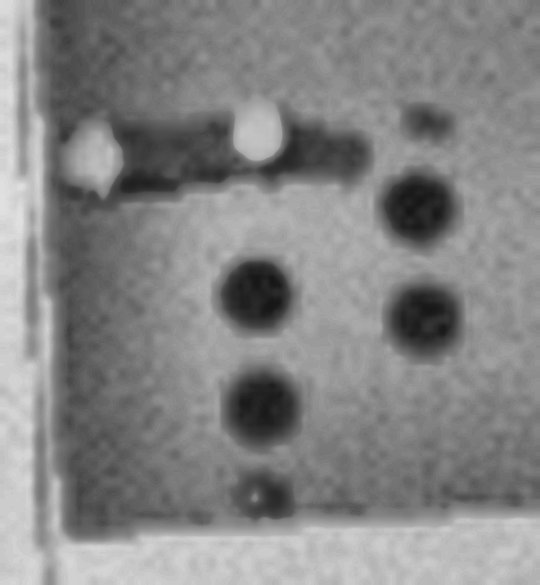

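View pics/y3.png

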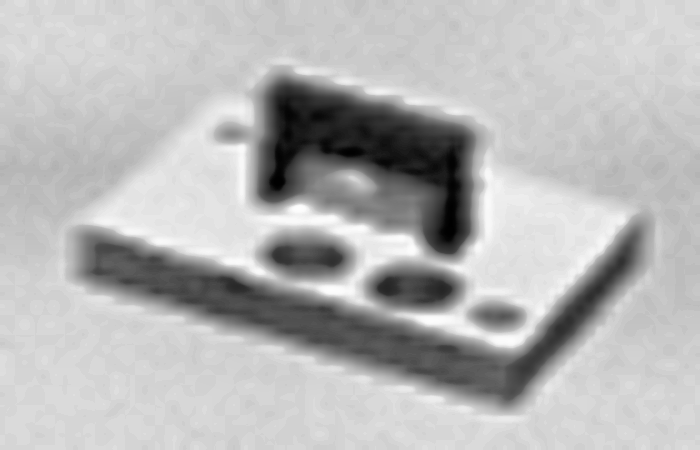

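View pics/y4.png

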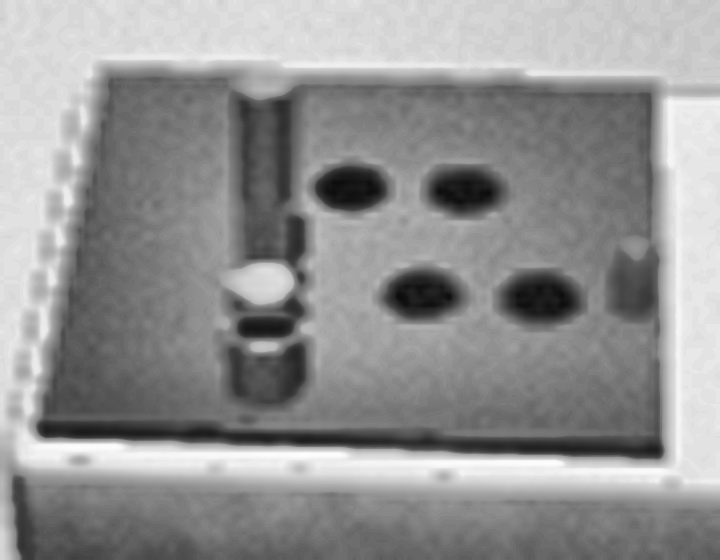

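```bash
python3 - <<'E'
from h import *
im={n:cv2.imread(f'pics/{n}0.png') for n in CI}
# deck holes
def blobs(n,r0,r1,c0,c1,th,amin,amax):
    g=cv2.cvtColor(im[n],6)[r0:r1,c0:c1];g=cv2.resize(g,None,fx=8,fy=8,interpolation=cv2.INTER_CUBIC)
    k,l,s,c=cv2.connectedComponentsWithStats((g<th).astype('uint8'))
    return [((c[i]+.5)/8-.5+[c0,r0],s[i][4]/64) for i in range(1,k) if amin<s[i][4]/64<amax]
H={}
for n,b in(('top',(200,245,280,320)),('side',(205,235,325,370))):
    H[n]=[x for x in blobs(n,*b,70,20 if n=='top' else 12,90)]
    W=[atz(n,p,.06) for p,a in H[n]]
    for (p,a),w in zip(H[n],W):print(n,p.round(2),round(a,1),w[:2].round(4))
    print('mean',np.mean(W,0).round(4))
# plate points by eye, top z .018 (hole rims), side
t=lambda x,y:((x+.5)/8-.5+380,(y+.5)/8-.5+220)
for nm,p in dict(h1=(190,250),h2=(150,338),h4=(310,338),h3=(350,250),hb=(115,404),hs=(381,183)).items():print('top',nm,atz('top',t(*p),.018)[:2].round(4))
t=lambda x,y:((x+.5)/10-.5+350,(y+.5)/10-.5+150)
for nm,p in dict(h1=(308,253),h2=(413,287),hb=(498,315),hs=(232,132)).items():print('side',nm,atz('side',t(*p),.018)[:2].round(4))
t=lambda x,y:((x+.5)/9-.5+265,(y+.5)/9-.5+190)
for nm,p,z in(('pin',(258,130),.124),('screw',(94,158),.094),('db',(258,494),.080),('ds',(428,123),.08)):print('top',nm,atz('top',t(*p),z)[:2].round(4))
t=lambda x,y:((x+.5)/8-.5+290,(y+.5)/8-.5+190)
for nm,p,z in(('pin',(265,88),.124),('screw',(264,283),.094),('db',(635,240),.08)):print('side',nm,atz('side',t(*p),z)[:2].round(4))
E
```

```text
top [311.03 212.67] 40.1 [0.5533 0.0146]
top [293.04 222.29] 40.5 [0.5278 0.0609]
top [311.77 224.99] 41.1 [0.5213 0.0122]
top [293.65 234.64] 39.8 [0.4958 0.0588]
mean [0.5246 0.0366 0.06  ]
side [333.42 213.09] 32.6 [0.5522 0.0151]
side [347.57 213.45] 34.1 [0.5204 0.0127]
side [342.38 226.41] 38.6 [0.5271 0.0614]
side [357.06 226.85] 38.9 [0.4953 0.0592]
mean [0.5237 0.0371 0.06  ]
top h1 [ 0.4555 -0.233 ]
top h2 [ 0.4261 -0.2196]
top h4 [ 0.4267 -0.2731]
top h3 [ 0.4561 -0.2867]
top hb [ 0.4042 -0.2079]
top hs [ 0.4786 -0.2972]
side h1 [ 0.4537 -0.2314]
side h2 [ 0.4251 -0.2171]
side hb [ 0.4025 -0.2055]
side hs [ 0.4774 -0.2947]
top pin [0.5719 0.0572]
top screw [0.5651 0.105 ]
top db [0.4713 0.0583]
top ds [0.5768 0.0117]
side pin [0.5694 0.0602]
side screw [0.5639 0.1049]
side db [0.4706 0.0565]
```

```bash
python3 - <<'E'
from h import *
ctrl.close_gripper(force=60)
p,a=pusher(.06,.034,-1,z=.17)
ctrl.movep(p,q(a)); print(get_state()['time'],get_state()['width'])
p[2]=.102; ctrl.movel(p,max_speed=.15)
s=get_state();print(s['time'],s['tcp_pos'],np.round(s['contact_force'],2))
for th in(.15,.4,.7,1.0,1.3,1.6):
    p,a=pusher(th,.018,-1)
    ctrl.movel(p,q(a),max_speed=.08)
    s=get_state();print(th,round(s['time'],2),np.round(s['contact_force'],2))
im,d=vision.grab_frame('top');cv2.imwrite('pics/t1.png',im[130:330,220:420])
im,d=vision.grab_frame('side');cv2.imwrite('pics/s1.png',im[130:330,220:460])
cv2.imwrite('pics/c1.png',cv2.resize(np.hstack([cv2.imread('pics/t1.png'),cv2.imread('pics/s1.png')]),None,fx=1.8,fy=1.8))
E
```

```text
4.3417 0.0002851130502845666
4.9417 [0.53741686 0.05270704 0.10236276] [0.07 0.27 0.34]
0.15 5.35 [-0.14 -0.58 -0.91]
0.4 5.75 [ 0.12 -0.61  0.29]
0.7 6.2 [0.47 0.18 0.35]
1.0 6.65 [-0.4   0.83  0.44]
1.3 7.1 [ 0.33  0.15 -1.02]
1.6 7.55 [-0.08  0.11  0.31]
```

View pics/c1.png

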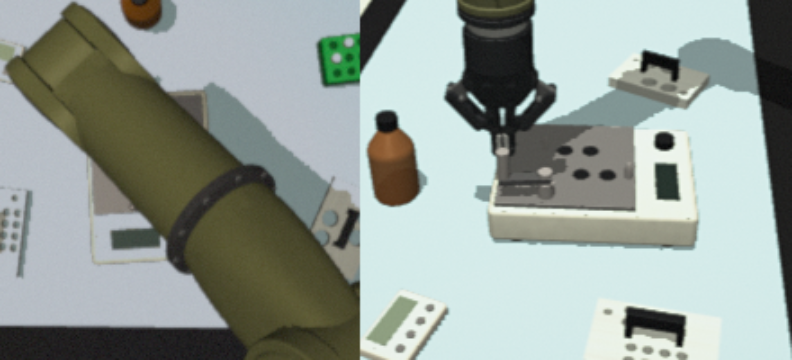

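The side view shows the latch pointing away from the robot and clear of the seat. Next I'll go to the plate and re-check the seat on the way.

```bash
python3 - <<'E'
from h import *
p,a=pusher(1.6,.028,-1);ctrl.movel(p,q(a))
p[2]=.2;ctrl.movel(p,max_speed=.25)
ctrl.movep([PL[0],PL[1],.16],q(PY));ctrl.ungrasp()
for n in('top','side'):
    im,d=vision.grab_frame(n);cv2.imwrite(f'pics/{n}2.png',im);np.save(f'pics/{n}2.npy',d)
print(get_state()['time'])
a=cv2.imread('pics/top2.png')[185:255,260:340];b=cv2.imread('pics/side2.png')[185:255,285:385]
cv2.imwrite('pics/c2a.png',cv2.resize(a,None,fx=8,fy=8,interpolation=2));cv2.imwrite('pics/c2b.png',cv2.resize(b,None,fx=8,fy=8,interpolation=2))
cv2.imwrite('pics/c2.png',cv2.imread('pics/side2.png'))
E
```

```text
10.7333
```

View pics/c2a.png

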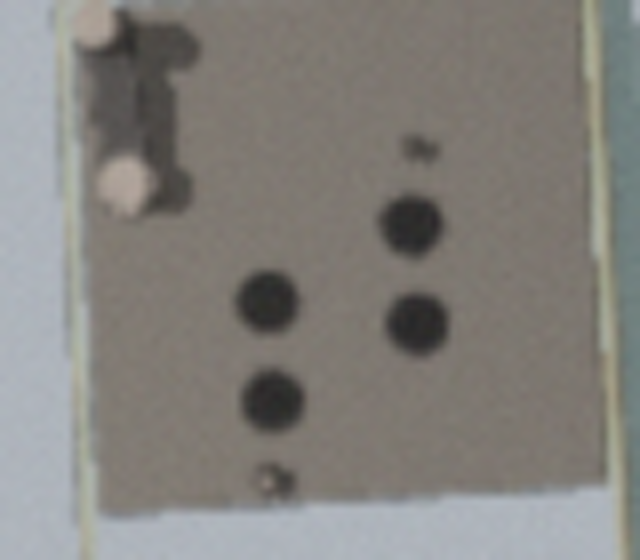

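View pics/c2b.png

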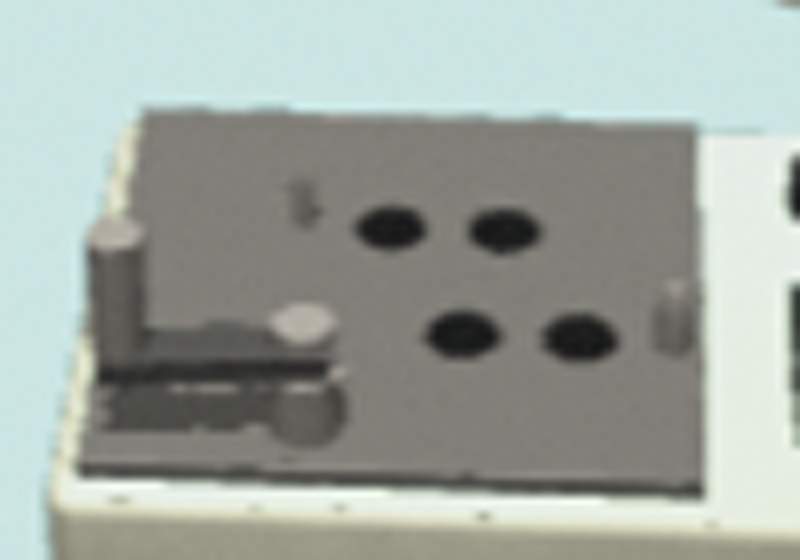

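View pics/c2.png

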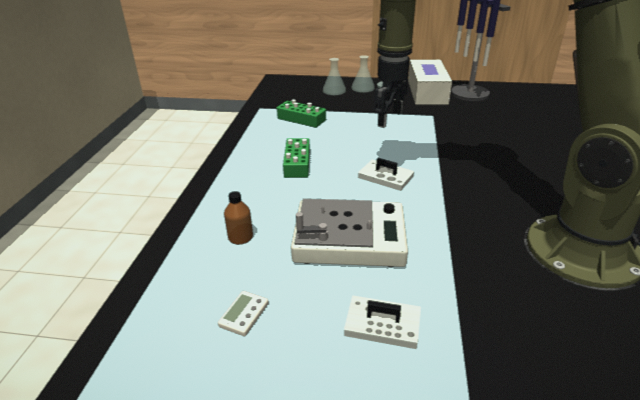

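```bash
python3 - <<'E'
from h import *
DB=SEAT+rz(SY)@[-.052,.026];DS=SEAT+rz(SY)@[.052,-.026]
print(DB,DS)
for n,o in(('top',(260,185)),('side',(285,185))):
    im=cv2.imread(f'pics/c2{"a" if n=="top" else "b"}.png')
    for P in(DB,DS):
        for z,c in((.06,(0,0,255)),(.08,(0,255,0))):
            u=(proj(n,[P[0],P[1],z])[0]-o+.5)*8-.5;cv2.drawMarker(im,tuple(int(round(v)) for v in u),c,0,8,1)
            print(n,z,u.round(0))
    cv2.imwrite(f'pics/d_{n}.png',im[60:560] if n=='top' else im)
a=cv2.imread('pics/d_top.png')[50:460,220:480];b=cv2.imread('pics/d_side.png')
cv2.imwrite('pics/d1.png',cv2.resize(np.hstack([cv2.resize(a,(317,500)),cv2.resize(b[150:400,260:500],(480,500))]),None,fx=1,fy=1))
E
```

```text
[0.47054218 0.05883812] [0.57805782 0.01456188]
top 0.06 [271. 479.]
top 0.08 [268. 481.]
top 0.06 [413. 149.]
top 0.08 [411. 145.]
side 0.06 [672. 344.]
side 0.08 [675. 285.]
side 0.06 [301. 221.]
side 0.08 [299. 163.]
```

View pics/d1.png

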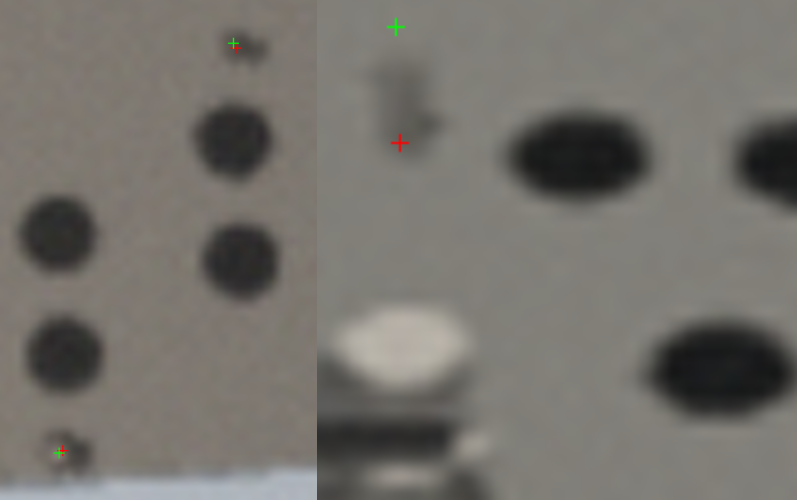

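View pics/d_side.png

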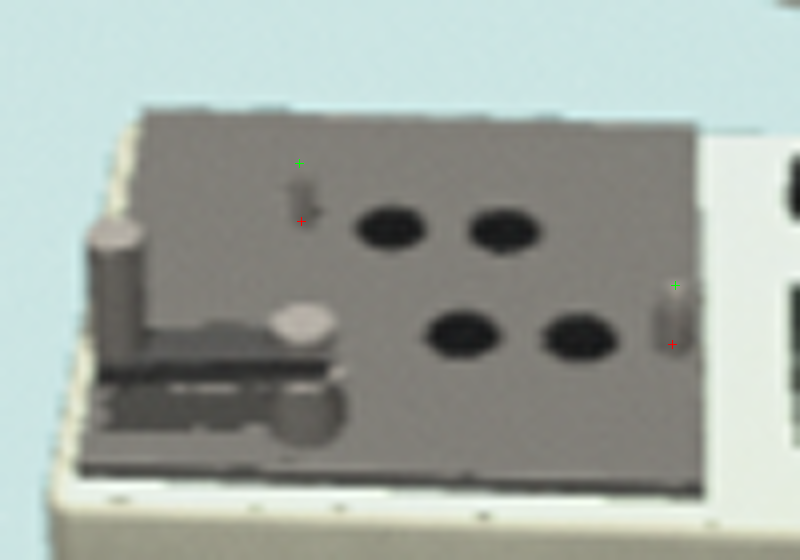

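The predicted dowel positions match both pictures to about 1 mm. Now the grasp.

```bash
python3 - <<'E'
from h import *
ctrl.movel([PL[0],PL[1],.0255],q(PY),max_speed=.15)
s=get_state();print(s['time'],s['tcp_pos'],np.round(s['contact_force'],1))
ctrl.close_gripper(force=90)
s=get_state();print(s['time'],s['width'],np.round(s['contact_force'],1))
im,d=vision.grab_frame('side');cv2.imwrite('pics/g0.png',cv2.resize(im[120:220,320:450],None,fx=4,fy=4))
ctrl.movel([PL[0],PL[1],.17],max_speed=.15)
s=get_state();print(s['time'],s['width'],np.round(s['contact_force'],1),np.round(s['wrist_torque'],2))
ctrl.movep([SEAT[0],SEAT[1],.17],q(SY))
s=get_state();print(s['time'],s['tcp_pos'],s['width'])
im,d=vision.grab_frame('side');cv2.imwrite('pics/side3.png',im);cv2.imwrite('pics/g1.png',cv2.resize(im[110:270,280:420],None,fx=4,fy=3.7,interpolation=2))
E
```

```text
11.7833 [ 0.44124873 -0.25212701  0.02608454] [ 0.  -0.5 -0. ]
12.4583 0.010531081057700134 [-1.5 -0.2  6.2]
13.625 0.010730816462743256 [-0.4  0.1 -5.1] [-0.01  0.06 -0.04]
14.775 [0.52415187 0.03447293 0.16955411] 0.010227397913722071
```

View pics/g0.png

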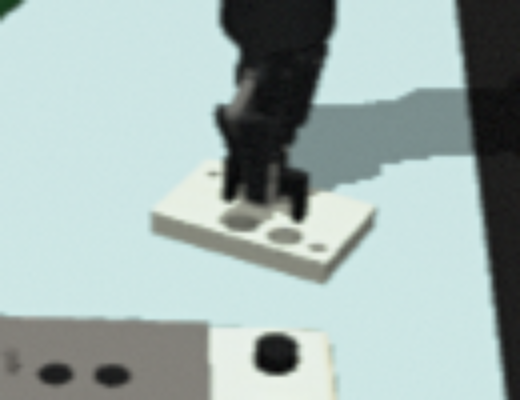

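View pics/g1.png

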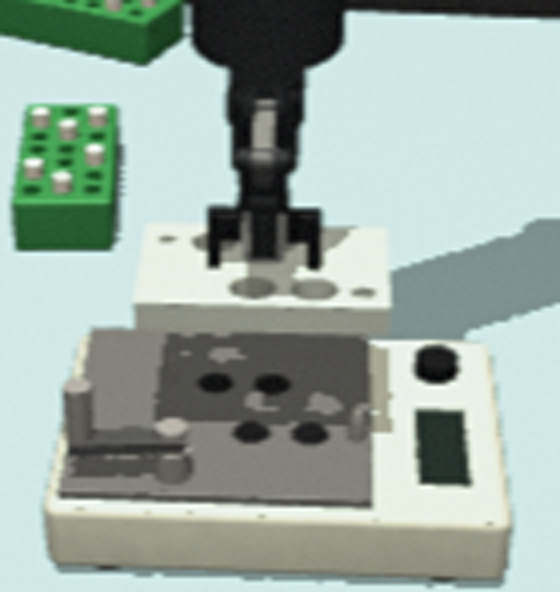

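```bash
python3 - <<'E'
from h import *
s=get_state();print(s['time'],s['tcp_pos'],s['qd'].round(3) if hasattr(s['qd'],'round') else s['qd'])
im,d=vision.grab_frame('side');s=get_state();print(s['tcp_pos'],s['eef_rot'])
cv2.imwrite('pics/side4.png',im)
x=cv2.resize(im[165:205,305:385],None,fx=10,fy=10,interpolation=2)
cv2.imwrite('pics/g2.png',x)
zt=s['tcp_pos'][2]+.0187-.044+.018
P=cloud('side',d);m=(abs(P[...,2]-zt)<.006)&(abs(P[...,0]-.524)<.12)&(abs(P[...,1]-.035)<.1)&(d>0)
print(m.sum(),np.median(P[m][:,2]),zt,cv2.minAreaRect(P[m][:,:2].astype(np.float32)*1000))
A=np.c_[P[m][:,:2],np.ones(m.sum())];print('tilt',np.linalg.lstsq(A,P[m][:,2],rcond=None)[0])
E
```

```text
14.825 [0.52422365 0.03419615 0.16961601] [ 0.008 -0.002 -0.003 -0.002 -0.002 -0.001 -0.001]
[0.52426192 0.03424083 0.16971394] [ 6.40429851e-04  9.99402906e-01  3.45442749e-02 -3.39348822e-04]
1131 0.16063232110567915 0.16241393705387056 ((525.0296630859375, 36.012359619140625), (129.80958557128906, 92.22457885742188), 4.044952869415283)
tilt [ 0.00207326 -0.00925814  0.15984891]
```

View pics/g2.png

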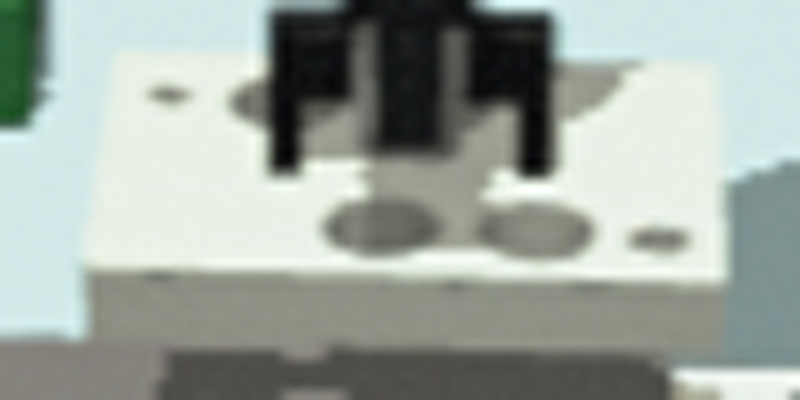

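```bash
cat >> h.py <<'E'
MOD={'hb':(-.052,.026,.018),'hs':(.052,-.026,.018),'fl':(.065,.0425,.018),'fr':(-.065,.0425,.018),'bl':(.065,-.0425,.018),'br':(-.065,-.0425,.018)}
def fitplate(n,obs,z=None,x0=(.524,.036,.07)):
    K=list(obs);M=np.array([MOD[k] for k in K]);O=np.array([obs[k] for k in K])
    def f(v):
        zz=v[3] if z is None else z
        return (proj(n,np.c_[M[:,:2]@rz(v[2]).T+v[:2],M[:,2]+zz])-O).ravel()
    r=least_squares(f,list(x0)+([.144] if z is None else []));return r.x,r.fun.reshape(-1,2),K
E
python3 - <<'E'
from h import *
t=lambda x,y:((x+.5)/10-.5+305,(y+.5)/10-.5+165)
obs=dict(hb=t(658,239),hs=t(170,95),fl=t(87,267),fr=t(727,285),bl=t(115,50),br=t(718,62))
for z in(None,.1444,.1424):
    x,r,K=fitplate('side',obs,z);print(x.round(4),r.round(1).tolist())
E
```

```text
[0.5241 0.0349 0.071  0.1425] [[0.3, -0.2], [0.1, -0.2], [-0.4, 0.0], [0.0, -0.2], [0.2, 0.2], [-0.2, 0.3]]
[0.5238 0.0379 0.0705] [[0.4, -0.2], [0.0, -0.2], [-0.5, 0.1], [0.1, -0.1], [0.1, 0.2], [-0.1, 0.3]]
[0.5241 0.0348 0.071 ] [[0.3, -0.2], [0.1, -0.2], [-0.3, 0.0], [0.0, -0.2], [0.2, 0.2], [-0.2, 0.3]]
```

```bash
cat >> h.py <<'E'
def settle(target,psi,n=2,speed=.1):
    cmd=np.array(target,float);pc=psi
    for i in range(n):
        ctrl.movel(cmd.tolist(),q(pc),max_speed=speed);ctrl.pause(.15)
        s=get_state();e=np.array(target)-s['tcp_pos'];yaw=2*np.arctan2(s['eef_rot'][2],s['eef_rot'][1]);yaw=(yaw+np.pi/2)%np.pi-np.pi/2
        print('err mm',(e*1000).round(2),'yaw',yaw.round(4),'F',np.round(s['contact_force'],1),round(s['time'],2))
        if i<n-1: cmd+=e;pc+=psi-yaw
    return cmd,pc
E
python3 - <<'E'
from h import *
c,p=settle([SEAT[0],SEAT[1],.116],SY,3)
print(c,p)
im,d=vision.grab_frame('side');cv2.imwrite('pics/side5.png',im);cv2.imwrite('pics/g3.png',cv2.resize(im[160:260,290:390],None,fx=6,fy=6,interpolation=2))
E
```

```text
err mm [-0.54 -0.1  -0.72] yaw 0.0728 F [ 0.2  0.3 -5.2] 15.72
err mm [0.53 0.09 0.64] yaw 0.0732 F [ 0.1 -0.2 -4.7] 16.12
err mm [0.  0.  0.1] yaw 0.073 F [ 0.5 -0.7 -4.5] 16.52
[0.52429756 0.03668404 0.11591748] 0.07297162392248326
```

View pics/g3.png

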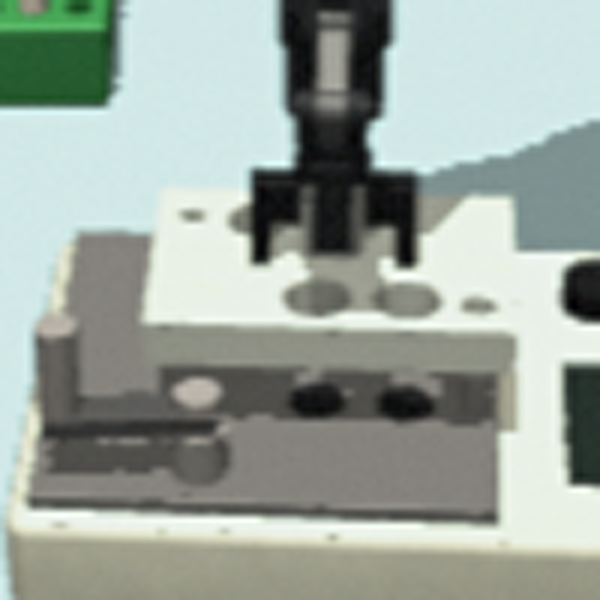

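```bash
python3 - <<'E'
from h import *
for z in(.108,.104,.101,.098,.095,.092,.090,.088,.087,.0865):
    ctrl.movel([SEAT[0],SEAT[1],z],q(SY),max_speed=.03)
    s=get_state();f=s['contact_force'];print(z,np.round(s['tcp_pos'],4),np.round(f,1),np.round(s['wrist_torque'],2),round(s['time'],2))
    if f[2]>8 or np.hypot(f[0],f[1])>12:print('stop');break
im,d=vision.grab_frame('side');cv2.imwrite('pics/side6.png',im);cv2.imwrite('pics/g4.png',cv2.resize(im[160:260,290:390],None,fx=6,fy=6,interpolation=2))
E
```

```text
0.108 [0.5241 0.0367 0.1077] [-0.5 -0.1 -4.6] [ 0.01 -0.04 -0.02] 16.98
0.104 [0.5241 0.0367 0.1038] [ 0.5  0.2 -5.1] [-0.01 -0.02 -0.02] 17.27
0.101 [0.5242 0.0367 0.1008] [ 0.6  0.2 -6.1] [-0.03 -0.02 -0.01] 17.52
0.098 [0.5241 0.0363 0.0977] [ 0.3 -1.1 -6.5] [-0.33  0.07 -0.13] 17.77
0.095 [0.5241 0.0364 0.0947] [-0.2 -2.4 -6.2] [-0.47  0.14 -0.11] 18.02
0.092 [0.5242 0.0364 0.0917] [ 0.2 -2.9 -7.2] [-0.66  0.12 -0.1 ] 18.27
0.09 [0.5242 0.0364 0.0898] [-1.1 -4.1 -5.7] [-0.84  0.13 -0.15] 18.52
0.088 [0.5241 0.0364 0.0878] [-0.6 -4.5 -5.7] [-1.02  0.22 -0.14] 18.77
0.087 [0.5241 0.0364 0.0869] [-1.5 -4.7 -4.2] [-1.2   0.31 -0.13] 19.02
0.0865 [0.5242 0.0364 0.0865] [-2.6 -4.5 -3.3] [-1.23  0.4  -0.14] 19.27
```

View pics/g4.png

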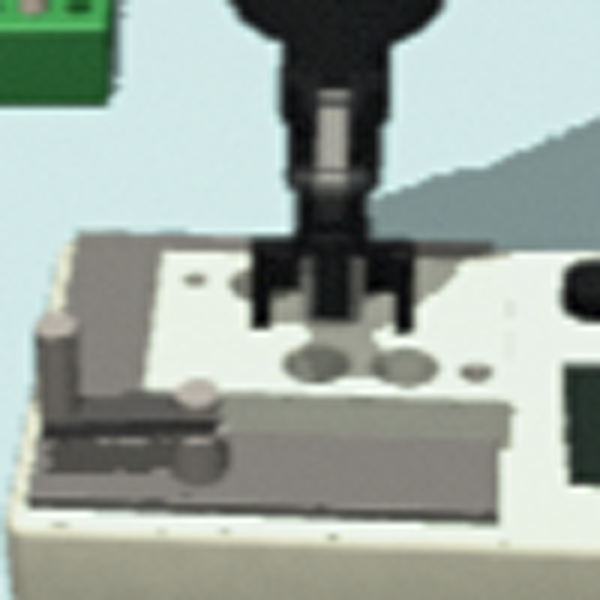

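The plate is engaged over both dowels with a slight sideways load (−y). I'll ease off and seat it.

```bash
python3 - <<'E'
from h import *
x,y=SEAT
for dx,dy,z in((0,-.0008,.0865),(-.0003,-.0012,.0858),(-.0003,-.0012,.0852),(-.0003,-.0012,.0847),(-.0003,-.0012,.0842),(-.0003,-.0012,.0837)):
    ctrl.movel([x+dx,y+dy,z],q(SY),max_speed=.03)
    s=get_state();f=s['contact_force'];print(z,np.round(s['tcp_pos'],4),np.round(f,1),np.round(s['wrist_torque'],2),round(s['time'],2))
    if f[2]>8 or np.hypot(f[0],f[1])>12:print('stop');break
E
```

```text
0.0865 [0.5243 0.0363 0.0865] [-1.2 -2.4 -3.2] [-0.74  0.41 -0.21] 19.57
0.0858 [0.5242 0.0361 0.086 ] [-2.1 -0.7 -2.3] [-0.27  0.32 -0.11] 19.82
0.0852 [0.5243 0.036  0.086 ] [-4.9 -1.8  4.4] [-0.35  0.84 -0.13] 20.07
0.0847 [0.5243 0.0361 0.0859] [-5.3 -2.1 10.1] [-0.47  1.21 -0.13] 20.32
stop
```

It bottomed at TCP z = 0.086, as predicted. Next I'll release, lift and check.

```bash
python3 - <<'E'
from h import *
x,y=SEAT
ctrl.movel([x-.0003,y-.0012,.0858],q(SY),max_speed=.03)
ctrl.ungrasp();ctrl.pause(.3)
s=get_state();print(s['time'],s['width'],np.round(s['contact_force'],1))
ctrl.movel([x,y,.2],q(SY),max_speed=.15)
ctrl.close_gripper()
ctrl.movep([.45,-.2,.25],q(-.2))
for n in('top','side'):
    im,d=vision.grab_frame(n);cv2.imwrite(f'pics/{n}7.png',im)
    P=cloud(n,d);m=(abs(P[...,2]-.078)<.01)&(abs(P[...,0]-.524)<.1)&(abs(P[...,1]-.035)<.06)&(d>0)
    k=P[m];k=k[(k[:,2]>.07)];print(n,np.median(k[:,2]),cv2.minAreaRect(k[:,:2].astype(np.float32)*1000))
print(get_state()['time'])
a=cv2.imread('pics/top7.png')[185:255,260:340];b=cv2.imread('pics/side7.png')[185:255,285:385]
cv2.imwrite('pics/e.png',cv2.resize(a,None,fx=8,fy=8,interpolation=2));cv2.imwrite('pics/f.png',cv2.resize(b,None,fx=8,fy=8,interpolation=2))
E
```

```text
21.5833 0.08512981038994186 [ 0.9  0.1 -0.1]
top 0.07880393612750664 ((507.7510986328125, 34.01341247558594), (168.19847106933594, 93.523681640625), 8.419866561889648)
side 0.07689561034239792 ((525.4365844726562, 37.38295364379883), (129.98016357421875, 90.30377960205078), 3.5117576122283936)
24.35
```

View pics/e.png

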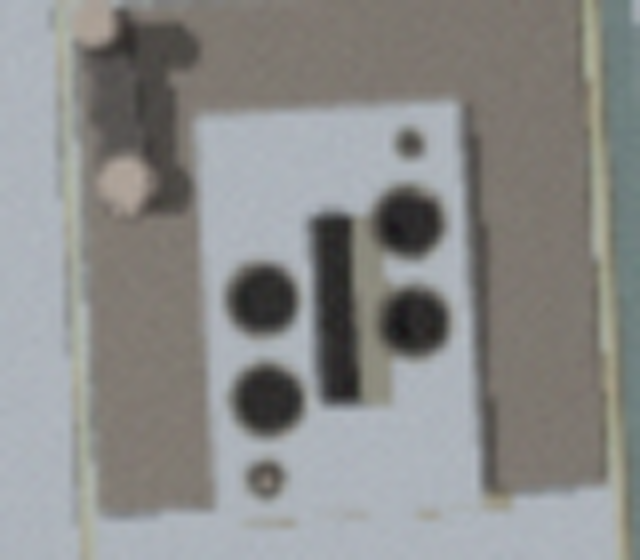

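View pics/f.png

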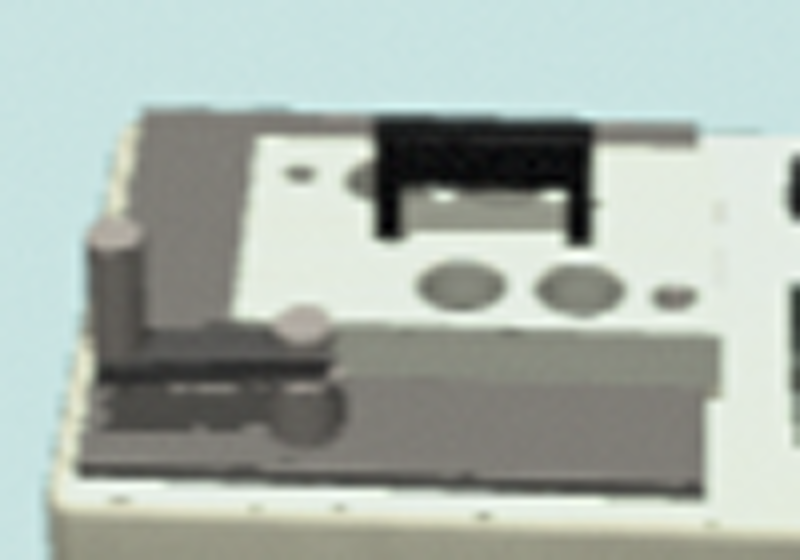

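The dowels show in both dowel holes, (264,479) and (410,143) in the zoomed top view, and the plate lies flat on the seat. Next I'll close the latch.

```bash
python3 - <<'E'
from h import *
P=cloud('side',vision.grab_frame('side')[1]);
loc=(P[...,:2]-SEAT)@rz(SY)
m=(abs(loc[...,0])<.062)&(abs(loc[...,1])<.039)&(abs(P[...,2]-.078)<.006)
A=np.c_[loc[m],np.ones(m.sum())];print('plane',m.sum(),np.linalg.lstsq(A,P[m][:,2],rcond=None)[0])
m=(loc[...,0]<.09)&(loc[...,0]>-.05)&(loc[...,1]>.05)&(loc[...,1]<.08)&(abs(P[...,2]-.06)<.006)
A=np.c_[loc[m],np.ones(m.sum())];print('deck',m.sum(),np.linalg.lstsq(A,P[m][:,2],rcond=None)[0])
p,a=pusher(1.6,.036,1,z=.2)
ctrl.movep(p,q(a)); p[2]=.102; ctrl.movel(p,max_speed=.15)
s=get_state();print(s['time'],s['tcp_pos'],np.round(s['contact_force'],2))
for th in(1.5,1.2,.9,.6,.3,.1,.0):
    p,a=pusher(th,.018,1)
    ctrl.movel(p,q(a),max_speed=.07)
    s=get_state();f=s['contact_force'];print(th,round(s['time'],2),np.round(f,2))
    if np.linalg.norm(f)>10:print('stop');break
im,d=vision.grab_frame('side');cv2.imwrite('pics/k.png',cv2.resize(im[150:270,270:410],None,fx=5,fy=5,interpolation=2))
E
```

```text
plane 904 [ 0.00133454 -0.00192843  0.07706668]
deck 577 [0.00348562 0.00195658 0.05901954]
26.625 [0.60900625 0.14572696 0.10291905] [-0.39  0.32 -0.06]
1.5 27.1 [-0.89 -0.51 -0.07]
1.2 27.55 [-0.01  0.76 -1.02]
0.9 28.0 [ 0.51  0.5  -0.17]
0.6 28.45 [-0.5   0.72 -0.42]
0.3 28.9 [ 1.08 -1.15 -0.99]
0.1 29.25 [0.08 0.34 0.  ]
0.0 29.5 [-0.19 -0.08  0.9 ]
```

View pics/k.png

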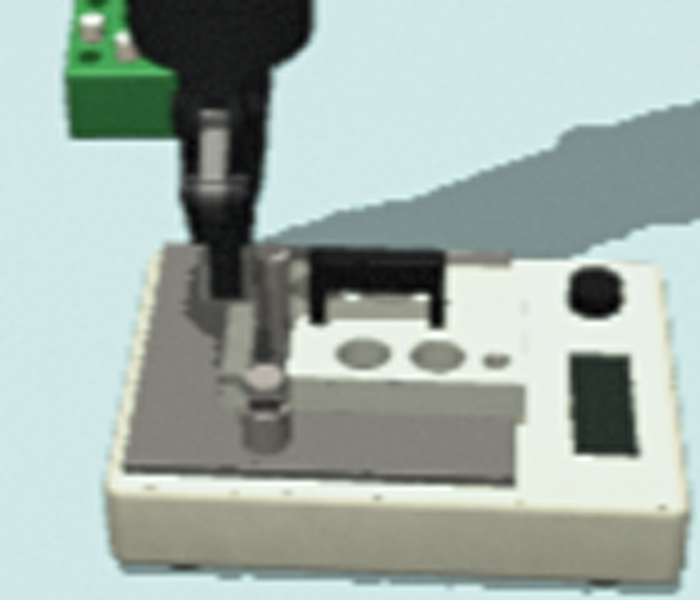

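The plate's plane is parallel to the deck and 18 mm above it. The latch looks near closed, so I'll push on until its stop is felt.

```bash
python3 - <<'E'
from h import *
a=SY;t=np.array([np.cos(a),np.sin(a)])
for d in(.0165,.015,.0135,.012,.0105,.009):
    p,_=pusher(0,d,1);ctrl.movel(p,q(a),max_speed=.03);ctrl.pause(.1)
    s=get_state();f=np.array(s['contact_force']);print(d,np.round(s['tcp_pos'],4),np.round(f,1),round(s['time'],2))
    if f[:2]@t>4:print('stop reached');break
p,_=pusher(0,.035,1);ctrl.movel(p,q(a))
p[2]=.22;ctrl.movel(p);ctrl.movep([.45,-.2,.28],q(-.2));ctrl.pause(.3)
for n in('top','side'):
    im,d=vision.grab_frame(n);cv2.imwrite(f'pics/{n}9.png',im)
print(get_state()['time'],np.round(get_state()['contact_force'],1))
a=cv2.imread('pics/top9.png')[185:255,260:340];b=cv2.imread('pics/side9.png')[185:255,285:385]
cv2.imwrite('pics/e9.png',cv2.resize(a,None,fx=8,fy=8,interpolation=2));cv2.imwrite('pics/f9.png',cv2.resize(b,None,fx=8,fy=8,interpolation=2))
E
```

```text
0.0165 [0.5857 0.0585 0.1022] [ 6.1 -0.3 -3.7] 29.9
stop reached
32.6833 [-0.5  0.6  0.3]
```

View pics/e9.png

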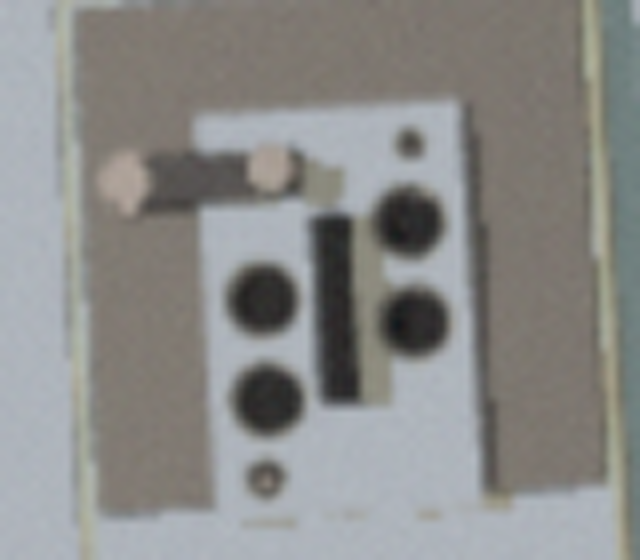

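View pics/f9.png

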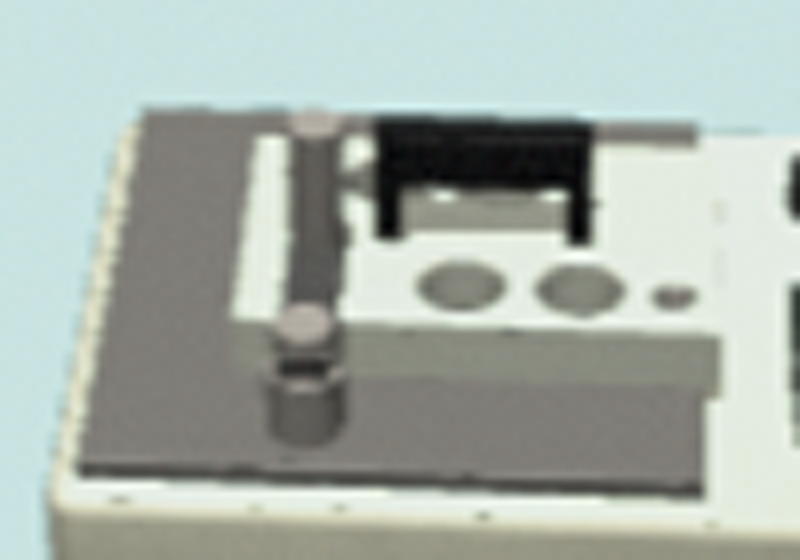

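View pics/top9.png

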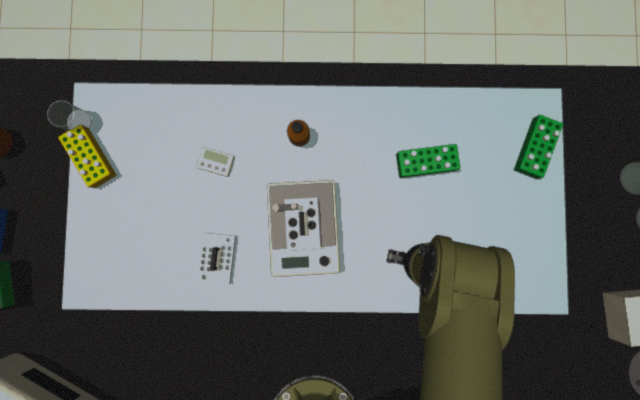

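The latch lies across the plate, pivot (125,182) and pin (270,168) in the zoomed view. The stop was felt at 6 N, and the other things stand where they were. I'll check the angle numerically, then hand in.

```bash
python3 - <<'E'
from h import *
from station import ticket
t=lambda x,y:((x+.5)/8-.5+260,(y+.5)/8-.5+185)
pin=atz('top',t(270,168),.124);t2=lambda x,y:((x+.5)/8-.5+285,(y+.5)/8-.5+185)
ps=atz('side',t2(314,125),.124)
for p in(pin,ps):
    v=p[:2]-PIV;print(np.arctan2(v[1],v[0])+np.pi/2-SY,np.linalg.norm(v))
th=np.arctan2(*( (pin[:2]-PIV)[::-1]))+np.pi/2-SY
if abs(th)<.13: ticket.close_job();print('handed in',get_state()['time'])
E
```

```text
0.0015662482119600113 0.047996001335006824
-0.012674255099689266 0.04636006759472968
the job is handed in; nothing more can be done
the job is handed in; nothing more can be done
```

The four-hole plate is seated over both dowels and the latch is closed over it. I handed the job in at about 33 s of the 72 s; no verdict was reported.

- **Latch out:** I pushed the pin round with the closed fingers to about 1.6 rad, and the pictures showed it clear of the seat.
- **Plate on:** I gripped it by the handle and lowered it over the dowels. At first there was a side load of about 4.5 N, so I eased the plate over by about 1 mm, and it touched down on the deck where predicted. I released it at rest.
- **Latch back:** I pushed it closed until its stop was felt at about 6 N, then drew the arm clear.

Final checks:
- **Seating:** Both dowels show in their holes. Before the latch was closed, depth readings put the plate's top parallel to the deck and 18 mm above it.
- **Latch angle:** It measured about 0.00 rad from the top camera and −0.01 rad from the side camera.
- **Other things:** In the last top picture the spare plate, rack, bottle and timer look unmoved; I did not measure them.

No final check failed. One reading disagreed: a top-camera rectangle fit of the seated plate was thrown off because it took in the latch and other points, so I disregarded it.

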